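Clear the shaker deck and click the shaker on

TASK

Bits of a broken tube rack are lying on the shaker deck: push both of them off into the blue catch tray with the yellow-handled scraper, never touching them with the gripper. Then stand the scraper back on its green mat and let go of it, and only after that turn the black selector knob clockwise, past its click, so that it stays pointing at the green dot when released. Leave the tube rack, the bottle and the tip box where they are.

Things in the scene. Friction and masses are not known exactly. Their poses are not given: they have to be found in the camera images.
- shaker: White platform shaker, fixed. Origin on the bench under the deck's middle. Own axes: +y leads from deck to catch tray, -y to the console with the knob; z up. 190 mm in x; in y from -205 (console end) to +185 mm (tray's outer wall). Console top at 62 mm, y -205 to -85.
- deck (a point): Middle of the aluminium deck's top face, 70 mm above the bench; axes as the shaker's. The deck is 170 mm in y (-85 to +85). Steel rails along its x edges stand 10 mm above it, 172 mm apart inside (x -86 to +86). Its y ends are open: at the console an 8 mm step down, at the other end the tray.
- tray (a point): Middle of the inner floor of the blue catch tray fixed at the deck's +y end, 5 mm above the bench; axes as the shaker's. Inside 172 mm (x) by 96 mm (y), directly below the deck's edge (y -50 here); its walls, 4 mm thick, rise to 55 mm above the bench, 15 mm lower than the deck.
- scraper: Loose scraper, 160 g: grey block 150 (x) x 30 (y) x 30 mm high with a yellow upright handle on top, 90 (x) x 22 (y) mm, from 30 to 80 mm above the underside, for a pinch from above across y. Origin at the centre of the underside; x along the block, z up. Starts standing on the mat.
- mat: Green flat mat, fixed, 220 (x) x 110 (y) x 6 mm thick, the scraper's place; to the left or to the right of the shaker. Origin at the centre of its underside, z up.
- piece_a: Loose orange piece of a broken tube rack, 58 x 24 mm, 12 mm thick, 20 g, flat on the deck, any yaw. Origin at the centre of its underside.
- piece_b: A second loose orange piece, same as piece_a. Each starts 36 to 48 mm from the deck's middle in x (one either side) and -15 to +35 mm in y.
- selector_grip (a point): Point on the knob's vertical axis, 96 mm above the bench, at shaker x 0, y -145, at the height to grip. x along the knob's bar, turning with it; the pointer end (white line) is at -x. The black bar is 70 (x) x 18 (y) mm, its top 13 mm above this point; it stands on a 72 mm disc whose top is 20 mm below this point.
- selector (a joint): Knob angle, rad, growing clockwise seen from above. 0 (the start): off, pointer at the black dot; 1.2: on, pointer at the green dot, at a stop. A sprung detent midway, at 0.6: it takes up to 0.3 N m to turn the knob against the spring; let go short of 0.6, it springs back to 0; past it, it snaps on to 1.2 and stays.
- rack: Bystander: loose red tube rack 200 x 90 x 50 mm with tubes to 94 mm high, across the shaker from the mat. Origin at the centre of its underside.
- bottle: Bystander: loose amber bottle, 68 mm across, 160 mm high, red cap, beyond the shaker. Origin at the centre of its underside.
- tipbox: Bystander: loose blue and white tip box 122 x 87 x 58 mm, beyond the shaker. Origin at the centre of its underside.
Things that resemble listed ones, but are neither listed nor needed, are in the scene too. What is meant by the scraper is not turquoise, and is the smaller of those in its own colour.

How it is judged (in metres and radians):
On the way, in this order (a step that is already met when the one before it is completed fails the run):
1. both orange pieces lie in the catch tray (x of piece_a in the frame of tray between -0.09 and 0.09 m and y of piece_a in the frame of tray between -0.052 and 0.052 m and z of each of piece_a, piece_b in the frame of tray below 0.048 m and x of piece_b in the frame of tray between -0.09 and 0.09 m and y of piece_b in the frame of tray between -0.052 and 0.052 m), for 0.2 s.
2. the scraper stands on the mat, released (all of step 1 and x of scraper in the frame of mat between -0.045 and 0.045 m and y of scraper in the frame of mat between -0.05 and 0.05 m and z of scraper in the frame of mat below 0.01 m and angle between scraper's own z axis and vertical below 0.08 rad and contact force between the fingers and scraper below 0.1 N), for 0.2 s.
3. the knob has clicked over to the green dot (value of joint selector above 1.08 rad), for 0.2 s.
At the end, for the whole second after the job is handed in: Both pieces are in the catch tray (origin over the tray floor, less than 48 mm above it); the scraper stands upright (within 0.08 rad) on the mat, its middle within 45 mm (x) and 50 mm (y) of the mat's middle, released; the knob stands above 1.08 rad; all at rest (all of step 2 and linear speed of each of scraper, piece_a, piece_b below 0.02 m/s and value of joint selector above 1.08 rad and velocity of joint selector between -0.05 and 0.05 rad/s); the robot touches nothing.
It fails at once if the gripper or arm touched a broken piece (contact force between any of the fingers, the arm and piece_a above 0.5 N or contact force between any of the fingers, the arm and piece_b above 0.5 N).
It fails at once if the tube rack, bottle or tip box was shifted more than 30 mm or tipped (distance of any of rack, bottle, tipbox from where it was at the start of the episode above 0.03 m or angle between any of rack, bottle, tipbox's own z axis and vertical above 0.3 rad).
It also fails if it takes over 72 s, if anything falls off the work surface, if the arm or the gripper's body presses on something with over 40 N, if the wrist force passes 120 N, or if a joint passes its speed limit or range.

ROBOT

A 6-joint arm with a two-finger parallel gripper is mounted at the origin on the work surface. World frame = base frame: x ahead of the robot, y to its left, z up, the work surface at z = 0. Lengths are in mm, angles in rad, forces in N, time in s.
With the tool pointing down it reaches from about 400 to 925 mm from the base axis. Payload 12.5 kg.
Tool frame: the origin (TCP) lies midway between the tips of the shut fingers; the grasp point (between the pads) lies 19 mm behind it; z points along the fingers, y is the line along which they close (so a half turn about z gives the same grasp; the last joint's range is limited). The gripper opens to 95 mm and grips with 3 to 60 N. Pads are 20 mm wide; open, the fingers measure 119 mm over their backs; the gripper's body (75 mm by 180 mm) begins 59 mm behind the grasp point.
Start: joints at [-1.428, 0.491, 1.559, -0, 1.092, -0.106], TCP at [153.923, -605.768, 214.661] pointing down, gripper open.
Joint ranges: [-3.1, 3.1], [-0.84, 2.19], [0.05, 2.79], [-1.13, 4.28], [0.06, 2.93], [-2.69, 2.69]. Speed limits (rad/s): [2.22, 2.22, 2.79, 3.14, 3.14, 3.14].

INTERFACE

Orientations are given as [roll, pitch, yaw] about the fixed x, y, z axes, in that order (R = Rz(yaw) Ry(pitch) Rx(roll)).
In Python, from cell import env gives the robot as it stands.
- The arm moves only by the tool carry_out, never from a script. Its argument "series" is a list of rows, each a list of 4 numbers: the shift along the world's x, y, z normalised to -1 to 1, where 1 is 5 cm, then the turn about the world's z normalised to -1 to 1, where 1 is 6 degrees. In form: [[x, y, z, turn], ...]. A call has exactly 5 rows; each row shifts and turns the commanded pose from where the row before left it; what a row does not reach is not made up. A row lasts 1/10 s, in which the tool goes at most 50 mm and 8.59 degrees, less where a joint would pass 70% of its speed; a pose out of reach is approached as far as the arm can. A call with a number of a shift or a turn outside -1 to 1 is refused whole. A call with a gripper value outside its range is refused whole. "fingers" is the closure, from -1 (fully open) to 1 (shut), set as the call begins (left out, the last holds). The fingers move at their own pace and stop on an object; the grip force is fixed at half the most. Time passes only in rows, so rows that do not move let the fingers close, or fill a call up. It gives the time, the measured TCP pose, the force, the opening and the grip force at its end, in the units of the state.
- env.state(): the state, without advancing time (a new reading comes with each control period).
- env.read_camera(name): name is "scene" or "top" or "wrist"; returns the picture (420x560x3 uint8, red, green, blue); there is no depth.
- env.calibration(name): a dict with "K" (3x3 intrinsics, pixels), "pose" (4x4, takes a point from camera to world coordinates). Camera axes: x right, y down, z forward; pixel columns grow to the right and rows downward; lengths in mm; the calibration is good to about 2 mm. The wrist camera is an equidistant fisheye: a pixel r from the principal point sees the ray r / f radians off the axis. A picture is of the moment at which its call begins: read the wrist's pose just before it. calibration takes no time and is no camera call; for the wrist camera it gives the pose at the moment of the call.
- env.job_done(): hands the job in; it is judged then, once.
Trained networks look in the newest picture that a camera, given by its name, has taken for a name from the list of things; names that differ only in an ending like _2 or _b are one class to them, and where a whole thing is asked for, a point or a joint stands for the part that bears it (a point fixed in the world has none). Each returns a list of dicts, best first, with "conf" (0 to 1); they miss things now and then, are a little off and sometimes report something else, mostly with a low value. They report only what shows in the picture. A call takes as long as a camera call. They do not tell look-alikes from the thing itself.
- env.look_for(camera, label): "position" ([row, column] as shares, 0 to 1, of the picture: columns of its width, rows of its height, amid what is visible of it).
The state is a dict: "t": time; "joints": joint angles; "qvel": joint speeds; "tau": joint torques, N m; "eef_pos": TCP position; "tcp_rot": TCP orientation; "ft_force": force on the tool from outside, world axes, zero at the start; "moment": the same for the moment, N m; "opening": opening from 0.0 (shut) to 1.0 (fully open); "grip_force": force on a finger pad.
Only numpy, scipy, OpenCV 4.12 (cv2) and the standard library are available. Lean on these libraries where they do the work, as an engineer would, in place of code of your own. Each camera call takes 0.05 s, during which the arm holds its last target. There are 200 camera calls.

## Working session

There is one attempt and no reset: what is moved stays moved. The work goes in short steps, Python scripts to look and compute and a tool call to move; the robot and the scene stay as the last step left them, time stands still between calls to the robot, and variables do not carry over. Pictures are saved under pics/ and viewed, at most 10 in all, crops included, and the job is handed in when it is done.

Besides the shell and the picture viewer there is one more tool, called after "Request:" by a JSON object that holds its "name" and its "arguments", one argument or row to a line. carry_out: Moves the arm, as the interface text tells. Its arguments: {"type":"object","properties":{"series":{"type":"array","items":{"type":"array","items":{"type":"number","minimum":-1,"maximum":1}}},"fingers":{"type":"number"}},"required":["series"]}

```bash
mkdir -p pics; ls
cat > h.py <<'E'
import numpy as np, cv2
from cell import env
def ray(cam,u,v):
    c=env.calibration(cam);K=np.array(c["K"]);T=np.array(c["pose"])
    x=(u-K[0,2])/K[0,0];y=(v-K[1,2])/K[1,1]
    if cam=="wrist":
        r=np.hypot(x,y);s=np.sin(r)/max(r,1e-9);d=np.array([x*s,y*s,np.cos(r)])
    else: d=np.array([x,y,1.])
    return T[:3,3],T[:3,:3]@d
def at(cam,u,v,z):
    o,d=ray(cam,u,v);return o+d*(z-o[2])/d[2]
def snap(cam,name):
    im=env.read_camera(cam);cv2.imwrite(f"pics/{name}.png",im[:,:,::-1]);return im
E
python3 - <<'E'
from h import *
np.set_printoptions(precision=1,suppress=True)
for c in("scene","top"):
    snap(c,c+"0");print(c,env.calibration(c))
    for l,z in dict(shaker=60,scraper=40,mat=6,piece_a=76,rack=50,bottle=80,tipbox=30,selector=90,tray=5,deck=70).items():
        for r in env.look_for(c,l)[:4]:
            p=r["position"];print(l,round(r["conf"],2),p[1]*560,p[0]*420,at(c,p[1]*560,p[0]*420,z))
print(env.state()["t"])
E
```

```text
pics
scene {'K': array([[534.4,   0. , 279. ],
       [  0. , 534.4, 211.4],
       [  0. ,   0. ,   1. ]]), 'pose': array([[   0.4,    0.7,   -0.5, 1551.4],
       [   0.9,   -0.3,    0.3, -600.9],
       [   0. ,   -0.6,   -0.8, 1621. ],
       [   0. ,    0. ,    0. ,    1. ]])}
top {'K': array([[504.5,   0. , 276.5],
       [  0. , 504.5, 215. ],
       [  0. ,   0. ,   1. ]]), 'pose': array([[  -0. ,   -1. ,    0.2,  301.7],
       [  -1. ,    0. ,    0. ,  -84.8],
       [  -0. ,   -0.2,   -1. , 1444.6],
       [   0. ,    0. ,    0. ,    1. ]])}
shaker 0.78 240.016 223.482 [525.7  20.4  60. ]
scraper 0.67 400.624 223.608 [ 524.9 -430.6   40. ]
scraper 0.61 373.912 302.61 [ 306.3 -346.4   40. ]
scraper 0.58 232.39999999999998 240.70200000000003 [480.2  43.   40. ]
scraper 0.56 471.68800000000005 249.018 [ 451.6 -625.    40. ]
mat 0.66 231.0 210.798 [571.9  50.8   6. ]
piece_a 0.69 232.17600000000002 244.314 [465.7  40.2  76. ]
piece_a 0.5 228.312 209.118 [563.6  51.7  76. ]
piece_a 0.22 316.12 139.81799999999998 [ 761.2 -195.    76. ]
rack 0.69 100.8 231.79799999999997 [506.9 410.2  50. ]
bottle 0.69 314.32800000000003 137.004 [ 768.2 -189.8   80. ]
tipbox 0.7 224.616 130.998 [806.   69.3  30. ]
selector 0.97 289.296 215.79600000000002 [ 541.  -116.2   90. ]
selector 0.28 245.78400000000002 226.8 [511.6   2.4  90. ]
tray 0.93 241.52800000000002 224.406 [531.9  20.2   5. ]
deck 0.61 102.98400000000001 229.488 [510.3 397.4  70. ]
deck 0.57 242.816 224.70000000000002 [520.6  11.9  70. ]
1.1
```

View pics/top0.png

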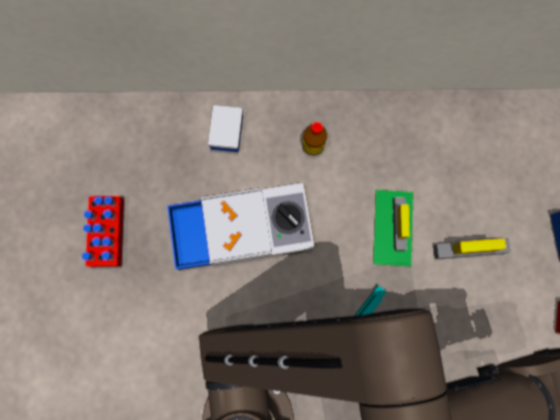

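View pics/scene0.png

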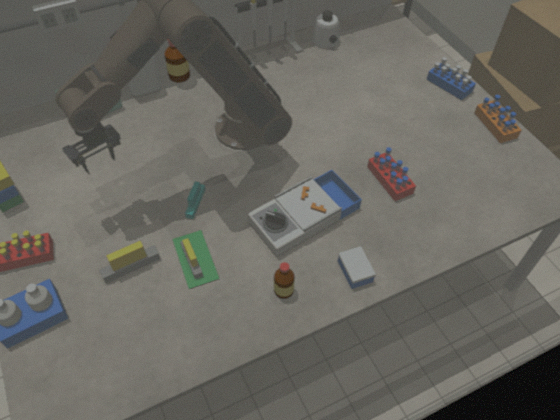

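The top picture shows the shaker with its blue tray at left (column 188), its deck with two orange pieces at (229,210) and (232,241), and the knob at (290,216). The smaller yellow scraper stands on the green mat at (402,222), and the bigger look-alike is at (475,248). The scene view agrees with this.

Run:
```python
from h import *
np.set_printoptions(precision=1,suppress=True)
im=cv2.imread("pics/top0.png");hsv=cv2.cvtColor(im,cv2.COLOR_BGR2HSV)
def blobs(n,lo,hi,z,box,mina=20):
    m=cv2.inRange(hsv,lo,hi);k=np.zeros_like(m);x0,y0,x1,y1=box;k[y0:y1,x0:x1]=255;m&=k
    for c in cv2.findContours(m,0,2)[0]:
        if cv2.contourArea(c)<mina: continue
        P=np.array([at("top",u+0.5,v+0.5,z)[:2] for u,v in c[:,0]],np.float32)
        r=cv2.minAreaRect(P);print(n,cv2.boundingRect(c),"c",np.array(r[0]),"size",np.array(r[1]),"ang",round(r[2],1))
blobs("mat",(50,120,60),(75,255,255),6,(360,180,430,280))
blobs("handle",(22,120,80),(35,255,255),86,(360,180,430,280))
blobs("piece",(5,120,100),(18,255,255),82,(200,190,265,265))
blobs("tray",(105,150,60),(125,255,255),55,(160,190,215,275))
st=env.state();print(st["eef_pos"],st["tcp_rot"],st["t"])
print(env.calibration("wrist"))
c=cv2.resize(im[165:285,160:430],None,fx=2.9,fy=2.9,interpolation=2);cv2.imwrite("pics/c1.png",c)
```

```text
mat (374, 190, 39, 76) c [ 518.6 -418. ] size [106.4 216.2] ang 85.5
handle (399, 204, 10, 34) c [ 524.9 -428.9] size [24.6 92.1] ang 87.1
piece (224, 233, 17, 17) c [475.6  39.5] size [21.4 53.6] ang 54.2
piece (222, 202, 15, 18) c [557.8  52.7] size [54.4 20.6] ang 40.9
tray (168, 201, 41, 68) c [495.4 163.6] size [180.4  93.5] ang 8.7
[ 153.9 -605.8  214.7] [ 3.1 -0.   0.2] 1.1
{'K': array([[325.2,   0. , 276. ],
       [  0. , 325.2, 206.5],
       [  0. ,   0. ,   1. ]]), 'pose': array([[   0.2,   -0.9,   -0.3,  232.4],
       [  -1. ,   -0.2,   -0.1, -586. ],
       [   0. ,    0.3,   -1. ,  385.5],
       [   0. ,    0. ,    0. ,    1. ]])}
```

View pics/c1.png

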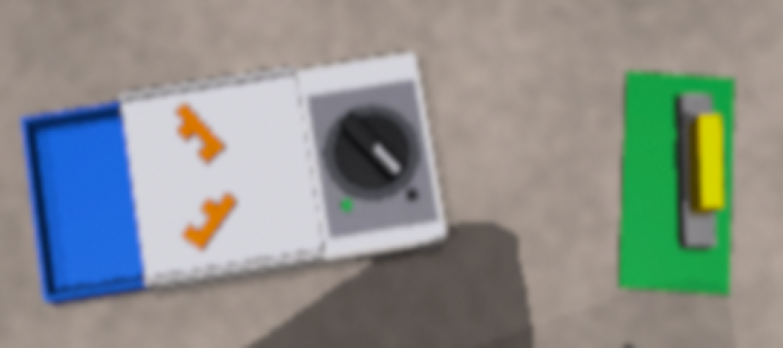

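The crop confirms the layout. The knob's pointer is at lower right by the black dot, with the green dot clockwise from it at lower left.

Run:
```python
from h import *
np.set_printoptions(precision=2,suppress=True)
# shaker fit: crop pixel -> model (x,y,z)
obs=[((22,118),(95,185,55)),((50,302),(-95,185,55)),((416,52),(95,-205,62)),((447,240),(-95,-205,62)),((371,150),(0,-145,76))]
from scipy.optimize import least_squares
W=[at("top",160+u/2.9,165+v/2.9,m[2])[:2] for (u,v),m in obs];M=np.array([m[:2] for _,m in obs])
def f(p):
    c,s=np.cos(p[2]),np.sin(p[2]);return (M@np.array([[c,s],[-s,c]])+p[:2]-W)
r=least_squares(lambda p:f(p).ravel(),[525,20,.15]);print(r.x,np.degrees(r.x[2]));print(f(r.x))
a=at("top",160+345/2.9,165+118/2.9,109);b=at("top",160+398/2.9,165+172/2.9,109);print("bar",a,b,np.degrees(np.arctan2(*(a-b)[1::-1])))
print(env.state()["tcp_rot"])
```

```text
[517.55  29.06   0.15] 8.835788953502654
[[ 4.24  1.91]
 [-5.59  4.71]
 [ 3.36 -1.13]
 [-0.93 -3.99]
 [-1.08 -1.49]]
bar [565.54 -88.21 109.  ] [ 514.29 -136.76  109.  ] 43.4510347266638
[ 3.14 -0.    0.25]
```

Request:
{"name": "carry_out", "arguments": {
  "series": [
    [0.9,0.4,0,0],
    [0.95,0.4,0,0],
    [0.95,0.4,0,0],
    [0.95,0.4,0,0],
    [0.95,0.4,0,0]
  ],
  "fingers": -1
}}

```text
t: 1.6
eef_pos: [385.0, -507.2, 214.8]
tcp_rot: [3.141, -0.0, 0.249]
ft_force: [0.3, -1.7, -0.0]
opening: 0.997
grip_force: 0.0
```

Request:
{"name": "carry_out", "arguments": {
  "series": [
    [0.7,0.4,0,-0.7],
    [0.7,0.4,0,-0.7],
    [0.7,0.4,0,-0.7],
    [0.7,0.36,0,-0.77],
    [0,0,0,0]
  ]
}}

```text
t: 2.1
eef_pos: [526.8, -427.5, 214.4]
tcp_rot: [-3.141, -0.001, -0.05]
ft_force: [-0.5, -0.5, -0.7]
opening: 1.0
grip_force: 0.0
```

Run:
```python
from h import *
np.set_printoptions(precision=1,suppress=True)
snap("wrist","w1");im=cv2.imread("pics/w1.png");hsv=cv2.cvtColor(im,cv2.COLOR_BGR2HSV)
st=env.state();print(st["eef_pos"],st["tcp_rot"],st["t"])
def blobs(n,lo,hi,z,mina=300):
    m=cv2.inRange(hsv,lo,hi)
    for c in cv2.findContours(m,0,2)[0]:
        if cv2.contourArea(c)<mina: continue
        P=np.array([at("wrist",u+0.5,v+0.5,z)[:2] for u,v in c[:,0]],np.float32)
        r=cv2.minAreaRect(P);print(n,cv2.boundingRect(c),"c",np.array(r[0]),"size",np.array(r[1]),"ang",round(r[2],1))
blobs("mat",(50,120,40),(75,255,255),6)
blobs("handle",(22,120,60),(35,255,255),86)
```

```text
[ 524.9 -428.7  214.3] [-3.1  0.  -0. ] 2.15
mat (224, 92, 94, 175) c [ 518.8 -420.9] size [107.9 218.1] ang 85.7
handle (400, 220, 110, 57) c [ 457.1 -636.4] size [ 60.2 154.9] ang 3.6
handle (269, 143, 24, 95) c [ 528.8 -434.7] size [21.8 93. ] ang 88.1
handle (47, 0, 55, 34) c [ 731.7 -227.2] size [68.7 37. ] ang 73.9
```

View pics/w1.png

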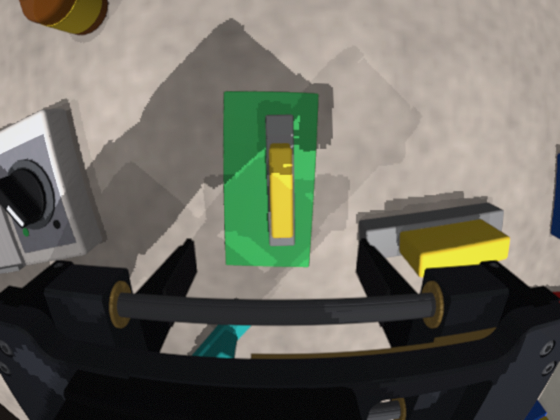

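The wrist picture shows the handle at about (281,190) between the open fingers, with the mat below it. The wrist measurement agrees with the top one to within 6 mm, so I'll descend and pinch.

Request:
{"name": "carry_out", "arguments": {
  "series": [
    [0.04,-0.08,-0.8,0],
    [0,0,-0.9,0],
    [0,0,-0.9,0],
    [0,0,-0.62,0],
    [0,0,0,0]
  ]
}}

```text
t: 2.65
eef_pos: [522.8, -433.3, 49.4]
tcp_rot: [-3.137, 0.006, -0.052]
ft_force: [-0.7, 1.1, -0.2]
opening: 1.001
grip_force: 0.0
```

Request:
{"name": "carry_out", "arguments": {
  "series": [
    [0,0,0,0],
    [0,0,0,0],
    [0,0,0,0],
    [0,0,0,0],
    [0,0,0,0]
  ],
  "fingers": 1
}}

```text
t: 3.15
eef_pos: [525.5, -434.3, 54.6]
tcp_rot: [3.141, -0.001, -0.052]
ft_force: [0.2, -0.1, 0.8]
opening: 0.637
grip_force: 0.0
```

Request:
{"name": "carry_out", "arguments": {
  "series": [
    [0,0,0,0],
    [0,0,0,0],
    [0,0,0,0],
    [0,0,0,0],
    [0,0,0,0]
  ]
}}

```text
t: 3.65
eef_pos: [525.2, -434.1, 53.5]
tcp_rot: [-3.141, 0.0, -0.052]
ft_force: [-0.2, 0.1, -1.9]
opening: 0.229
grip_force: 30.0
```

Request:
{"name": "carry_out", "arguments": {
  "series": [
    [0,0,0,0],
    [0,0,0,0],
    [0,0,0,0],
    [0,0,0,0],
    [0,0,0,0]
  ]
}}

```text
t: 4.15
eef_pos: [525.2, -434.1, 53.5]
tcp_rot: [-3.142, 0.0, -0.052]
ft_force: [0.2, 0.8, -1.5]
opening: 0.227
grip_force: 30.0
```

Request:
{"name": "carry_out", "arguments": {
  "series": [
    [0,0,0.9,0],
    [0,0,0.9,0],
    [0,0.3,0.94,0],
    [0,0.8,0,0.4],
    [0,0.9,0,0.4]
  ]
}}

```text
t: 4.65
eef_pos: [525.2, -334.1, 192.0]
tcp_rot: [3.14, -0.002, 0.032]
ft_force: [1.2, 0.1, -2.3]
opening: 0.229
grip_force: 30.0
```

Request:
{"name": "carry_out", "arguments": {
  "series": [
    [0,0.95,0,0.4],
    [0,0.95,0,0.4],
    [0,0.95,0,0.37],
    [0,0.95,0,0],
    [0,0.9,0,0]
  ]
}}

```text
t: 5.15
eef_pos: [524.8, -97.2, 190.8]
tcp_rot: [3.141, -0.0, 0.155]
ft_force: [-0.1, 0.3, -1.3]
opening: 0.226
grip_force: 30.0
```

Request:
{"name": "carry_out", "arguments": {
  "series": [
    [0.04,0.9,0,0],
    [0,0.36,0,0],
    [0,0,0,0],
    [0,0,0,0],
    [0,0,0,0]
  ]
}}

```text
t: 5.65
eef_pos: [527.3, -37.0, 190.7]
tcp_rot: [3.141, -0.0, 0.154]
ft_force: [-0.3, -0.2, -1.2]
opening: 0.232
grip_force: 30.0
```

Run:
```python
from h import *
np.set_printoptions(precision=3,suppress=True)
snap("top","t2");im=snap("wrist","w2")
st=env.state();print(st["eef_pos"],st["tcp_rot"],st["opening"],st["t"])
a=cv2.imread("pics/t2.png")[165:285,160:330];cv2.imwrite("pics/c2.png",np.vstack([cv2.resize(a,(510,360),interpolation=2)]))
```

```text
[527.27  -37.198 190.6  ] [3.141 0.    0.153] 0.230600424881442 5.75
```

View pics/w2.png

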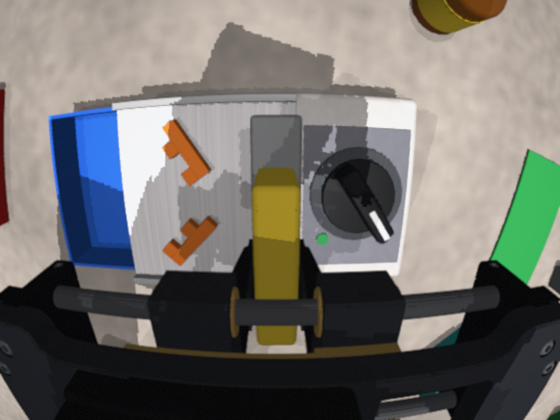

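The wrist picture shows the scraper held over the seam between deck and console. The block's far end is at (251–301,115), the pieces are at (186,152) and (190,240), and the knob is at (358,195). I'll check the shaker fit from this view.

Run:
```python
from h import *
from scipy.optimize import least_squares
np.set_printoptions(precision=1,suppress=True)
obs=[((51,117),(90,185,55)),((416,100),(95,-205,62)),((399,274),(-95,-205,62)),((357,194),(0,-145,76)),((74,266),(-90,185,55))]
W=np.array([at("wrist",u,v,m[2])[:2] for (u,v),m in obs]);M=np.array([m[:2] for _,m in obs])
def f(p):
    c,s=np.cos(p[2]),np.sin(p[2]);return (M@np.array([[c,s],[-s,c]])+p[:2]-W)
r=least_squares(lambda p:f(p).ravel(),[525,20,.15]);p=r.x;print(p[:2],np.degrees(p[2]));print(f(p))
c,s=np.cos(p[2]),np.sin(p[2]);R=np.array([[c,s],[-s,c]])
print("block end",[R@(at("wrist",u,v,173)[:2]-p[:2]) for u,v in((251,115),(301,116))])
print("pieces",[R@(at("wrist",u,v,82)[:2]-p[:2]) for u,v in((165,122),(186,152),(210,173),(217,223),(190,240),(178,264))])
print("bar ends",at("wrist",337,173,109),at("wrist",382,238,109))
```

```text
[520.1  29.1] 9.360257419156484
[[-0.2  4.8]
 [ 3.3 -1.6]
 [-1.6 -3.3]
 [-1.3 -2.9]
 [-0.2  3.1]]
block end [array([ 74.8, -53.5]), array([ 74. , -82.2])]
pieces [array([71. , 30.1]), array([43.2, 11.9]), array([23.7, -9. ]), array([-23.3, -12.6]), array([-40.5,  15.1]), array([-66.6,  30.5])]
bar ends [566.5 -81.  109. ] [ 517.3 -132.9  109. ]
```

Request:
{"name": "carry_out", "arguments": {
  "series": [
    [-0.02,0.16,-0.5,0.05],
    [0,0,-0.5,0],
    [0,0,-0.3,0],
    [0,0,-0.13,0],
    [0,0,0,0]
  ]
}}

```text
t: 6.25
eef_pos: [526.2, -28.7, 118.8]
tcp_rot: [-3.141, 0.001, 0.159]
ft_force: [-0.1, 0.1, -2.0]
opening: 0.232
grip_force: 30.0
```

Request:
{"name": "carry_out", "arguments": {
  "series": [
    [-0.03,0.2,0,0],
    [-0.047,0.296,0,0],
    [-0.047,0.296,0,0],
    [-0.047,0.296,0,0],
    [-0.047,0.296,0,0]
  ]
}}

```text
t: 6.75
eef_pos: [515.0, 42.8, 119.4]
tcp_rot: [3.141, -0.0, 0.161]
ft_force: [1.0, -0.7, -1.1]
opening: 0.229
grip_force: 30.0
```

Request:
{"name": "carry_out", "arguments": {
  "series": [
    [-0.031,0.198,0,0],
    [-0.031,0.198,0,0],
    [-0.031,0.198,0,0],
    [-0.031,0.198,0,0],
    [-0.031,0.198,0,0]
  ]
}}

```text
t: 7.25
eef_pos: [507.5, 91.2, 119.1]
tcp_rot: [3.141, 0.0, 0.16]
ft_force: [-0.3, -0.6, -1.9]
opening: 0.232
grip_force: 30.0
```

Request:
{"name": "carry_out", "arguments": {
  "series": [
    [-0.016,0.1,0,0],
    [-0.016,0.1,0,0],
    [-0.016,0.1,0,0],
    [0,0,0,0],
    [0,0,0,0]
  ]
}}

```text
t: 7.75
eef_pos: [505.2, 105.5, 119.2]
tcp_rot: [3.141, 0.0, 0.16]
ft_force: [0.7, 0.8, -2.0]
opening: 0.232
grip_force: 30.0
```

Run:
```python
from h import *
np.set_printoptions(precision=3,suppress=True)
snap("wrist","w3")
st=env.state();print(st["eef_pos"],st["tcp_rot"],st["ft_force"],st["t"])
```

```text
[505.269 105.367 119.144] [ 3.141 -0.     0.16 ] [ 0.148 -0.67  -1.952] 7.8
```

View pics/w3.png

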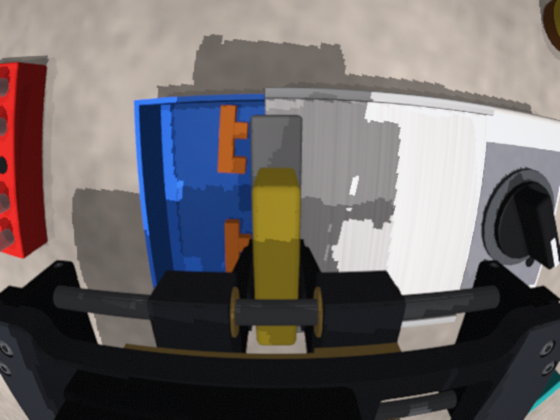

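The wrist picture shows both orange pieces at (232,138) and (236,245), ahead of the block inside the blue tray. The first one's apparent length of 68 px matches an object at tray-floor depth. I'll lift and carry the scraper back.

Request:
{"name": "carry_out", "arguments": {
  "series": [
    [0,0,0.7,0],
    [0,-0.1,0.8,0],
    [0,-0.6,0,0],
    [0,-0.9,0,-0.2],
    [0,-0.95,0,-0.3]
  ]
}}

```text
t: 8.3
eef_pos: [505.0, -23.2, 194.6]
tcp_rot: [3.141, -0.001, 0.108]
ft_force: [-0.1, -0.1, -2.2]
opening: 0.232
grip_force: 30.0
```

Run:
```python
from h import *
np.set_printoptions(precision=3,suppress=True)
snap("wrist","w4")
st=env.state();print(st["eef_pos"],st["tcp_rot"],st["ft_force"],st["t"])
```

```text
[505.314 -29.063 194.39 ] [ 3.139 -0.001  0.102] [ 1.748 -4.879 -1.691] 8.35
```

View pics/w4.png

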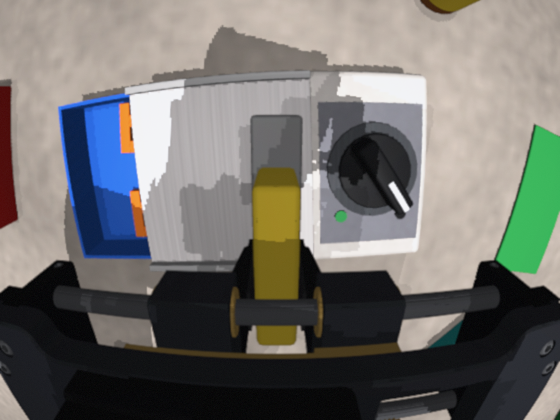

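The picture shows both pieces lying in the tray at (126,128) and (138,213), and the deck is empty.

Request:
{"name": "carry_out", "arguments": {
  "series": [
    [0.05,-0.95,0,-0.3],
    [0.05,-0.95,0,-0.3],
    [0.05,-0.95,0,-0.3],
    [0.05,-0.95,0,-0.3],
    [0.05,-0.95,0,-0.3]
  ]
}}

```text
t: 8.85
eef_pos: [517.3, -261.7, 194.2]
tcp_rot: [3.142, 0.0, -0.052]
ft_force: [2.4, 0.3, -1.9]
opening: 0.228
grip_force: 30.0
```

Request:
{"name": "carry_out", "arguments": {
  "series": [
    [0,-0.95,0,-0.27],
    [0,-0.95,0,0],
    [0,-0.95,0,0],
    [0,-0.38,0,0],
    [0,0,0,0]
  ]
}}

```text
t: 9.35
eef_pos: [516.7, -423.9, 193.2]
tcp_rot: [3.142, 0.001, -0.081]
ft_force: [-0.1, 0.9, -2.1]
opening: 0.233
grip_force: 30.0
```

Request:
{"name": "carry_out", "arguments": {
  "series": [
    [0,0,-0.9,0],
    [0,0,-0.9,0],
    [0,0,-0.5,0],
    [0,0,-0.2,0],
    [0,0,-0.16,0]
  ]
}}

```text
t: 9.85
eef_pos: [517.9, -420.6, 61.0]
tcp_rot: [-3.142, 0.0, -0.078]
ft_force: [-0.4, -0.2, -2.0]
opening: 0.23
grip_force: 30.0
```

Request:
{"name": "carry_out", "arguments": {
  "series": [
    [0,0,-0.08,0],
    [0,0,-0.05,0],
    [0,0,-0.02,0],
    [0,0,0,0],
    [0,0,0,0]
  ]
}}

```text
t: 10.35
eef_pos: [517.9, -421.1, 54.3]
tcp_rot: [3.141, -0.001, -0.078]
ft_force: [-0.8, -0.0, -1.7]
opening: 0.229
grip_force: 30.0
```

Request:
{"name": "carry_out", "arguments": {
  "series": [
    [0,0,-0.02,0],
    [0,0,0,0],
    [0,0,0,0],
    [0,0,0,0],
    [0,0,0,0]
  ]
}}

```text
t: 10.85
eef_pos: [518.0, -421.2, 53.4]
tcp_rot: [3.141, -0.001, -0.078]
ft_force: [-0.1, 0.7, 4.9]
opening: 0.232
grip_force: 30.0
```

Request:
{"name": "carry_out", "arguments": {
  "series": [
    [0,0,0,0],
    [0,0,0,0],
    [0,0,0,0],
    [0,0,0,0],
    [0,0,0,0]
  ],
  "fingers": -1
}}

```text
t: 11.35
eef_pos: [517.7, -421.0, 52.6]
tcp_rot: [3.142, 0.0, -0.078]
ft_force: [-0.3, 0.4, -0.1]
opening: 0.592
grip_force: 0.0
```

Request:
{"name": "carry_out", "arguments": {
  "series": [
    [0,0,0,0],
    [0,0,0,0],
    [0,0,0,0],
    [0,0,0,0],
    [0,0,0,0]
  ]
}}

```text
t: 11.85
eef_pos: [517.7, -420.9, 52.7]
tcp_rot: [3.141, 0.0, -0.078]
ft_force: [-0.1, 0.7, 0.8]
opening: 0.984
grip_force: 0.0
```

Request:
{"name": "carry_out", "arguments": {
  "series": [
    [0,0,0.4,0],
    [0,0,0.8,0],
    [0,0,0.9,0],
    [0,0,0.9,0],
    [0,0,0,0]
  ]
}}

```text
t: 12.35
eef_pos: [519.3, -422.4, 209.3]
tcp_rot: [3.135, -0.008, -0.078]
ft_force: [-0.8, -0.5, 0.8]
opening: 1.001
grip_force: 0.0
```

Run:
```python
from h import *
np.set_printoptions(precision=3,suppress=True)
snap("wrist","w5");im=cv2.imread("pics/w5.png");hsv=cv2.cvtColor(im,cv2.COLOR_BGR2HSV)
st=env.state();print(st["eef_pos"],st["tcp_rot"],st["joints"],st["t"])
def blobs(n,lo,hi,z,mina=300):
    m=cv2.inRange(hsv,lo,hi)
    for c in cv2.findContours(m,0,2)[0]:
        if cv2.contourArea(c)<mina: continue
        P=np.array([at("wrist",u+0.5,v+0.5,z)[:2] for u,v in c[:,0]],np.float32)
        r=cv2.minAreaRect(P);print(n,cv2.boundingRect(c),"c",np.array(r[0]),"size",np.array(r[1]),"ang",round(r[2],1))
blobs("mat",(50,120,40),(75,255,255),6)
blobs("handle",(22,120,60),(35,255,255),86)
```

```text
[ 518.461 -421.624  205.897] [ 3.138 -0.004 -0.078] [-0.782  0.559  1.458 -0.     1.118  0.867] 12.4
mat (224, 87, 95, 177) c [ 519.753 -418.382] size [107.036 215.821] ang 85.7
handle (406, 210, 111, 59) c [ 458.231 -631.052] size [ 59.609 153.545] ang 4.3
handle (262, 145, 24, 96) c [ 522.895 -421.479] size [21.592 91.472] ang 86.0
handle (43, 0, 55, 34) c [ 729.477 -227.181] size [67.744 36.22 ] ang 72.0
```

Request:
{"name": "carry_out", "arguments": {
  "series": [
    [0,0.7,0,0.8],
    [0.1,0.8,0,0.9],
    [0.1,0.8,0,0.9],
    [0.1,0.8,0,0.9],
    [0.1,0.8,0,0.9]
  ]
}}

```text
t: 12.9
eef_pos: [537.1, -224.2, 201.2]
tcp_rot: [-3.14, 0.001, 0.386]
ft_force: [0.5, -0.3, -1.2]
opening: 0.999
grip_force: 0.0
```

Request:
{"name": "carry_out", "arguments": {
  "series": [
    [0.06,0.8,0,0.9],
    [0,0.8,0,0.9],
    [0,0.7,0,0.9],
    [0,0,0,0.9],
    [0,0,0,0.25]
  ]
}}

```text
t: 13.4
eef_pos: [540.3, -109.9, 201.6]
tcp_rot: [-3.14, 0.001, 0.79]
ft_force: [0.7, -0.2, -0.1]
opening: 1.001
grip_force: 0.0
```

Request:
{"name": "carry_out", "arguments": {
  "series": [
    [0,0,0,0],
    [0,0,0,0],
    [0,0,0,0],
    [0,0,0,0],
    [0,0,0,0]
  ]
}}

```text
t: 13.9
eef_pos: [540.6, -111.2, 202.6]
tcp_rot: [-3.142, 0.0, 0.785]
ft_force: [0.4, -0.5, 0.8]
opening: 1.002
grip_force: 0.0
```

Run:
```python
from h import *
np.set_printoptions(precision=3,suppress=True)
snap("wrist","w6")
st=env.state();print(st["eef_pos"],st["tcp_rot"],st["joints"],st["t"])
print([(r["conf"],r["position"][1]*560,r["position"][0]*420) for r in env.look_for("wrist","selector")[:2]])
```

```text
[ 540.653 -111.181  202.634] [3.142 0.    0.785] [-0.322  0.401  1.754 -0.     0.987  0.463] 13.95
[(0.72, 278.824, 194.71200000000002)]
```

View pics/w6.png

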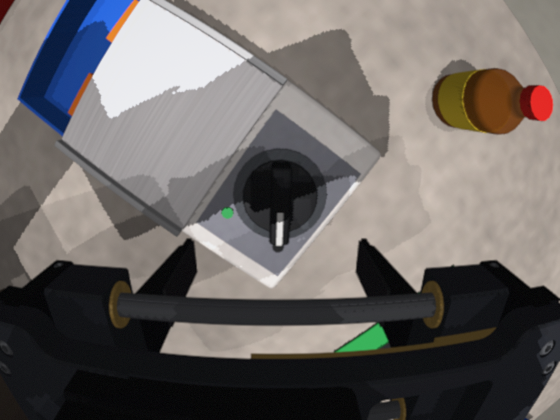

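The picture shows the knob's bar vertical at column 279–281, centred between the fingers at 195 and 360, so the grip is aligned. I'll descend and close.

Request:
{"name": "carry_out", "arguments": {
  "series": [
    [0,0,-0.7,0],
    [0,0,-0.7,0],
    [0,0,-0.6,0],
    [0,0,-0.3,0],
    [0,0,-0.1,0]
  ]
}}

```text
t: 14.5
eef_pos: [540.1, -110.8, 81.1]
tcp_rot: [-3.139, 0.001, 0.786]
ft_force: [0.3, -0.5, -0.6]
opening: 1.002
grip_force: 0.0
```

Request:
{"name": "carry_out", "arguments": {
  "series": [
    [0,0,0,0],
    [0,0,0,0],
    [0,0,0,0],
    [0,0,0,0],
    [0,0,0,0]
  ],
  "fingers": 1
}}

```text
t: 15.0
eef_pos: [540.9, -111.0, 83.2]
tcp_rot: [3.141, -0.0, 0.786]
ft_force: [0.1, 0.6, 0.2]
opening: 0.637
grip_force: 0.0
```

Request:
{"name": "carry_out", "arguments": {
  "series": [
    [0,0,0,0],
    [0,0,0,0],
    [0,0,0,0],
    [0,0,0,0],
    [0,0,0,0]
  ]
}}

```text
t: 15.5
eef_pos: [542.4, -112.4, 82.8]
tcp_rot: [3.137, -0.001, 0.786]
ft_force: [13.3, -23.3, -18.1]
opening: 0.219
grip_force: 12.6
```

Request:
{"name": "carry_out", "arguments": {
  "series": [
    [0,0,0,0],
    [0,0,0,0],
    [0,0,0,0],
    [0,0,0,0],
    [0,0,0,0]
  ]
}}

```text
t: 16.0
eef_pos: [543.2, -113.3, 82.7]
tcp_rot: [3.135, -0.002, 0.785]
ft_force: [10.6, -14.7, -9.2]
opening: 0.191
grip_force: 30.1
```

Request:
{"name": "carry_out", "arguments": {
  "series": [
    [0.05,-0.05,0,0],
    [0,0,0,0],
    [0,0,0,0],
    [0,0,0,0],
    [0,0,0,0]
  ]
}}

```text
t: 16.5
eef_pos: [543.2, -113.5, 82.7]
tcp_rot: [3.141, -0.0, 0.786]
ft_force: [0.5, -1.2, -0.7]
opening: 0.193
grip_force: 30.1
```

Request:
{"name": "carry_out", "arguments": {
  "series": [
    [0,0,0,-0.5],
    [0,0,0,-0.6],
    [0,0,0,-0.6],
    [0,0,0,-0.6],
    [0,0,0,-0.6]
  ]
}}

```text
t: 17.0
eef_pos: [543.3, -113.3, 82.7]
tcp_rot: [3.141, 0.0, 0.482]
ft_force: [2.4, 0.9, 0.5]
opening: 0.187
grip_force: 30.0
```

Request:
{"name": "carry_out", "arguments": {
  "series": [
    [0,0,0,-0.6],
    [0,0,0,-0.6],
    [0,0,0,-0.6],
    [0,0,0,-0.6],
    [0,0,0,-0.6]
  ]
}}

```text
t: 17.5
eef_pos: [543.2, -113.1, 82.7]
tcp_rot: [3.142, 0.0, 0.167]
ft_force: [1.1, 2.8, 0.8]
opening: 0.187
grip_force: 30.0
```

Request:
{"name": "carry_out", "arguments": {
  "series": [
    [0,0,0,-0.6],
    [0,0,0,-0.6],
    [0,0,0,-0.6],
    [0,0,0,-0.6],
    [0,0,0,-0.6]
  ]
}}

```text
t: 18.0
eef_pos: [543.2, -113.0, 82.7]
tcp_rot: [-3.141, 0.0, -0.148]
ft_force: [1.1, 3.7, 1.3]
opening: 0.188
grip_force: 30.0
```

Request:
{"name": "carry_out", "arguments": {
  "series": [
    [0,0,0,-0.6],
    [0,0,0,-0.6],
    [0,0,0,-0.6],
    [0,0,0,-0.4],
    [0,0,0,0]
  ]
}}

```text
t: 18.5
eef_pos: [543.2, -112.9, 82.7]
tcp_rot: [-3.141, 0.0, -0.376]
ft_force: [1.6, 5.6, 1.3]
opening: 0.186
grip_force: 30.0
```

Request:
{"name": "carry_out", "arguments": {
  "series": [
    [0,0,0,0],
    [0,0,0,0],
    [0,0,0,0],
    [0,0,0,0],
    [0,0,0,0]
  ],
  "fingers": -1
}}

```text
t: 19.0
eef_pos: [543.1, -113.6, 82.6]
tcp_rot: [3.141, 0.0, -0.376]
ft_force: [0.3, -0.2, -0.6]
opening: 0.552
grip_force: 0.0
```

Request:
{"name": "carry_out", "arguments": {
  "series": [
    [0,0,0,0],
    [0,0,0,0],
    [0,0,0,0],
    [0,0,0,0],
    [0,0,0,0]
  ]
}}

```text
t: 19.5
eef_pos: [543.2, -113.5, 82.6]
tcp_rot: [3.141, 0.0, -0.376]
ft_force: [-0.2, 0.5, 0.4]
opening: 0.963
grip_force: 0.0
```

Request:
{"name": "carry_out", "arguments": {
  "series": [
    [0,0,0.3,0],
    [0,0,0.7,0],
    [0,0,0.8,0],
    [0,0,0.6,0],
    [0,0,0,0]
  ]
}}

```text
t: 20.0
eef_pos: [544.6, -113.9, 206.6]
tcp_rot: [-3.141, -0.007, -0.376]
ft_force: [0.2, -0.4, 0.4]
opening: 0.999
grip_force: 0.0
```

Request:
{"name": "carry_out", "arguments": {
  "series": [
    [-0.3,-0.4,0,0],
    [-0.3,-0.6,0,0],
    [0,0,0,0],
    [0,0,0,0],
    [0,0,0,0]
  ]
}}

```text
t: 20.5
eef_pos: [513.3, -163.0, 202.2]
tcp_rot: [-3.142, 0.001, -0.376]
ft_force: [0.7, 0.4, 0.0]
opening: 1.0
grip_force: 0.0
```

Run:
```python
from h import *
np.set_printoptions(precision=3,suppress=True)
snap("wrist","w7")
st=env.state();print(st["eef_pos"],st["tcp_rot"],np.array(st["qvel"]),st["t"])
```

```text
[ 513.431 -162.81   202.333] [-3.142  0.    -0.376] [ 0.003 -0.001 -0.002  0.001  0.003 -0.002] 20.55
```

View pics/w7.png

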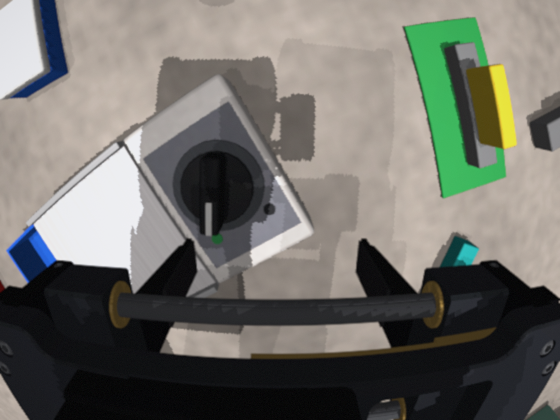

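The picture shows the knob's white pointer (210,220) at the green dot (216,239). The scraper stands upright on the mat at (480,110), and the gripper is clear of everything.

```bash
python3 -c "
from cell import env
print(env.job_done())"
```

```text
the job is handed in; nothing more can be done
None
```

I handed the job in at about 20.6 s; the judge's result was not shown. The last pictures show both pieces in the catch tray, the scraper standing released on its mat, and the knob pointing at the green dot.

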